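# Stop block onto the curved guide rod

## Robot

A 6-joint arm with a two-finger parallel gripper is mounted at the origin on the work surface. World frame = base frame: x ahead of the robot, y to its left, z up, the work surface at z = 0. Lengths are in mm, angles in degrees, forces in N, time in s.
With the tool pointing down it reaches from about 300 to 850 mm from the base axis. Payload 4.2 kg.
Tool frame: the origin (TCP) lies at the very end of the fingers, on their centre line; the grasp point (between the pads) lies 19 mm behind it; z points along the fingers, y is the direction in which the jaws open and shut (so a half turn about z gives the same grasp; the last joint's range is limited). The gripper opens to 91 mm and grips with 3 to 60 N. Pads are 32 mm wide; open, the fingers measure 118 mm over their backs; the gripper's body (76 mm by 178 mm) begins 60 mm behind the grasp point.
Start: joints at [-72.25, 18.312, 89.639, -0, 72.044, -1.146], TCP at [186.219, -544.027, 213.976] pointing down, gripper open.
Joint ranges: [-177.97, 177.97], [-48.28, 115.42], [12.27, 149.76], [-77.06, 257.06], [2.81, 150.46], [-146.56, 146.56]. Speed limits (degrees/s): [147.25, 147.25, 180, 180, 180, 180].

## Interface

Orientations are given as [roll, pitch, yaw] about the fixed x, y, z axes, in that order (R = Rz(yaw) Ry(pitch) Rx(roll)).
In Python, from workcell import * gives the robot as it stands. The module is installed in compiled form; this text tells all that it offers.
- The arm moves only by the tool servo_tool, never from a script. Its argument "plan" is a list that holds one entry, the list of rows, each a list of 7 numbers: the shift along the tool's x, y, z in mm, then the turn, a rotation vector about the tool's x, y, z in rad, then the opening, from 0 (shut) to 1 (fully open). A call has 1 to 20 rows; each row is the pose to reach, as a shift and turn from the pose commanded when the call began, along the tool's axes at that moment; what a row does not reach only later rows make up. A row lasts 1/10 s, in which the tool goes at most 50 mm and 8.59 degrees, less where a joint would pass 70% of its speed; a pose out of reach is approached as far as the arm can. A call with a gripper value outside its range is refused whole. The fingers move at their own pace and stop on an object; "squeeze" is the grip in N (left out, the last holds). Time passes only in rows, so rows that repeat a pose let the fingers close. It gives the time, the measured TCP pose, the force and the opening at its end, in the units of the state.
- state(): the state, without advancing time (a new reading comes with each control period).
- grab_frame(name): name is "scene" or "top" or "wrist"; returns a dict with "color" (384x512x3 uint8, red, green, blue), "range_z" (384x512 float32, mm along the optical axis (not along the pixel's ray), 0 where there is no reading), "fx", "fy", "cx", "cy" (pixels), "dist_coeffs" ([k1, k2, p1, p2, k3] as OpenCV has them; the pictures are not rectified), "rvec" (rotation vector, rad) and "tvec" (3), from world to camera coordinates, as OpenCV has them; the wrist camera has in their place "tool_from_camera" (4x4, takes a point from camera to tool coordinates, whose origin is the TCP and whose axes are the flange's). Camera axes: x right, y down, z forward; pixel columns grow to the right and rows downward; lengths in mm; the calibration is good to about 2 mm. A picture is of the moment at which its call begins: read the wrist's pose just before it.
- job_done(): hands the job in, once; it reports no verdict.
The state is a dict: "time_s": time; "qpos": joint angles; "qvel": joint speeds; "effort": joint torques, N m; "ee_pos": TCP position; "ee_rot": TCP orientation; "force": force on the tool from outside, world axes, zero at the start; "torque": the same for the moment, N m; "gripper_width": finger opening in mm.
Only numpy, scipy, OpenCV 4.12 (cv2) and the standard library are available. Lean on these libraries where they do the work, as an engineer would, in place of code of your own. Each camera call takes 0.05 s, during which the arm holds its last target.

## Task

Put the loose stop block back on the cheese portioner: thread it over the free end of the curved guide rod and slide it gently round the bend, turning it with the rod, until it sits fully home against the blue end collar; then let go and leave it hanging upright. The rod is not quite where it should be, so feel your way and never force it (keep the push between block and rod under 20 N), and leave everything else where it stands.

Things in the scene. Friction and masses are not known exactly. Their poses are not given: they have to be found in the camera images.
- block_mid (a point): Centre (half-way up) of the stop block: loose aluminium block with a blue top, 30 mm long (x), 36 wide (y), 50 high (z), 0.1 to 0.22 kg, standing on the table. A straight round bore, 15.5 mm, runs through it along its x, 7 mm above this centre (32 above the underside), so it hangs upright on a rod. It may go on either way round. Pinch it across the 36 mm width.
- block: The same stop block: origin under its centre, same axes.
- frame: Cheese portioner, fixed to the table: origin on the table under the centre of its round wooden board (200 mm across, top at 26 mm); z up. A level 12 mm steel guide rod, 100 mm above the table, curves round the board. Nominally it starts at (-140, 0) mm heading along -y and bends anticlockwise seen from above, radius 140 mm about the origin, to the collar. See rod_tip for its error.
- rod_tip (a point): Centre of the rod's round free end, 100 mm above the table; its nose stands 6 mm farther out. Axes as frame. The rod with collar and post has been knocked round: all of it is turned about this point (z) by an unmeasured angle, up to 0.08 rad either way, so it leaves within 0.08 rad of -y and lies up to 13 mm sideways at the collar. It is stiff: it yields only to far more than 20 N.
- nominal_home (a point): Fixed to frame (same axes): where the centre of the bore would be, 100 mm up, with the block home, if the rod were not turned: 1.27 rad round the bend. Truly it lies up to 13 mm to either side, at the same distance from rod_tip, about 165 mm. Then comes the blue end collar (26 mm across, face at 1.38 rad of bend; on rubber, it gives up to 5 mm at 1.5 N per mm, then is hard) and a post (1.58 rad, 20 mm thick, 110 high).
- jar_a: Bystander: small spice jar, black lid, 52 mm across, 75 mm high; origin under its centre.
- jar_b: Bystander: small spice jar, black lid, dark label, 52 mm across, 75 mm high; origin under its centre.
- jar_green: Bystander: jar with a green lid, 60 mm across, 100 mm high; origin under its centre.
- water: Bystander: clear water bottle, 70 mm across, 220 mm high; origin under its centre.
- can: Bystander: tall black can, 74 mm across, 200 mm high; origin under its centre.
- pot: Bystander: white ceramic bowl, 90 mm across, 70 mm high; origin under its centre.
- spatula: Bystander: steel spatula lying flat on the table, its origin near mid-length.
- cheese: Bystander: small yellow cheese, 76 mm across, 34 mm high, standing on the round board; origin under its centre.
Not all that is in view belongs to the job. What is meant by the block is not brown, white or yellow, and is the smaller of those in its own colour.

How it is judged (in metres and radians):
On the way, in this order (a step that is already met when the one before it is completed fails the run):
1. the block is threaded on the rod's free end: its centre 15 to 60 mm past the end along the rod, at the rod's height (y of block_mid in the frame of rod_tip between -0.06 and -0.015 m and x of block_mid in the frame of rod_tip between -0.012 and 0.025 m and z of block_mid in the frame of rod_tip between -0.016 and -0.003 m), for 0.05 s.
2. the block has been slid round the bend to the collar (within about 5 mm) (horizontal distance between block_mid and rod_tip between 0.16 and 0.175 m and x of block_mid in the frame of rod_tip above 0.07 m and y of block_mid in the frame of rod_tip below -0.1 m and z of block_mid in the frame of rod_tip between -0.016 and -0.003 m), for 0.2 s.
At the end, for the whole second after the job is handed in: The block hangs on the rod, upright within 0.25 rad, at rest and released, within about 5 mm of the blue collar (its centre at least 160 mm level distance from the rod's free end) (all of step 2 and contact force between block and frame above 0.3 N and contact force between the fingers and block below 0.1 N and angle between block_mid's own z axis and vertical below 0.25 rad and linear speed of block below 0.02 m/s); the robot touches nothing.
It fails at once if block pressed on the rod, collar or portioner with more than 20 N (contact force between block and frame above 20 N).
It fails at once if the gripper or arm strikes the portioner (over 15 N) (contact force between any of the fingers, the arm and frame above 15 N).
It fails at once if a bystander is moved more than 20 mm (distance of any of jar_a, jar_b, jar_green, water, can, pot, spatula, cheese from where it was at the start of the episode above 0.02 m).
It also fails if it takes over 66 s, if anything falls off the work surface, if the arm or the gripper's body presses on something with over 40 N, if the wrist force passes 120 N, or if a joint passes its speed limit or range.

## Working session

There is one attempt and no reset: what is moved stays moved. The work goes in short steps, Python scripts to look and compute and a tool call to move; the robot and the scene stay as the last step left them, time stands still between calls to the robot, and variables do not carry over. Pictures are saved under pics/ and viewed, and the job is handed in when it is done.

Besides the shell and the picture viewer there is one more tool, called after "Call:" by a JSON object that holds its "method" and its "body", one argument or row to a line. servo_tool: Moves the arm, as the interface text tells. Its arguments: {"type":"object","properties":{"plan":{"type":"array"},"squeeze":{"type":"number"}},"required":["plan"]}

```bash
mkdir -p pics; cat > h.py <<'E'
from workcell import *
import numpy as np, cv2, pickle
from scipy.spatial.transform import Rotation as R
def save(n,tag):
    s=state(); f=grab_frame(n); f['state']=s
    pickle.dump(f,open(f'pics/{tag}.pkl','wb')); cv2.imwrite(f'pics/{tag}.png',f['color'][:,:,::-1]); return f
def pose(s):
    T=np.eye(4);T[:3,:3]=R.from_euler('xyz',s['ee_rot'],degrees=True).as_matrix();T[:3,3]=s['ee_pos'];return T
def w2c(f):
    if 'rvec' in f:
        T=np.eye(4);T[:3,:3]=cv2.Rodrigues(np.array(f['rvec'],float))[0];T[:3,3]=np.array(f['tvec']).ravel();return T
    return np.linalg.inv(pose(f['state'])@np.array(f['tool_from_camera']))
def K(f): return np.array([[f['fx'],0,f['cx']],[0,f['fy'],f['cy']],[0,0,1.]])
def cloud(f):
    h,w=f['range_z'].shape
    u,v=np.meshgrid(np.arange(w),np.arange(h))
    p=cv2.undistortPoints(np.stack([u,v],-1).reshape(-1,1,2).astype(float),K(f),np.array(f['dist_coeffs'],float)).reshape(h,w,2)
    z=f['range_z'].astype(float)
    P=np.stack([p[...,0]*z,p[...,1]*z,z,np.ones_like(z)],-1)
    W=(P@np.linalg.inv(w2c(f)).T)[...,:3]; W[z==0]=np.nan; return W
def onplane(f,uv,zp):
    p=cv2.undistortPoints(np.array(uv,float).reshape(-1,1,2),K(f),np.array(f['dist_coeffs'],float)).reshape(-1,2)
    C=np.linalg.inv(w2c(f)); d=np.c_[p,np.ones(len(p))]@C[:3,:3].T; o=C[:3,3]
    return o+d*((zp-o[2])/d[:,2])[:,None]
def proj(f,X):
    T=w2c(f); return cv2.projectPoints(np.array(X,float).reshape(-1,1,3),cv2.Rodrigues(T[:3,:3])[0],T[:3,3],K(f),np.array(f['dist_coeffs'],float))[0].reshape(-1,2)
def load(tag): return pickle.load(open(f'pics/{tag}.pkl','rb'))
E
python3 - <<'E'
from h import *
print(state())
for n in ['scene','top']:
    f=save(n,n+'0'); print(n,f['fx'],f['rvec'],f['tvec'],f['dist_coeffs'])
E
```

```text
{'time_s': 0.0, 'qpos': array([-7.22495506e+01,  1.83517881e+01,  8.97068792e+01, -8.51736231e-04,
        7.20421314e+01, -1.14559252e+00]), 'qvel': array([ 0.03094171,  0.00400271, -0.07684641, -0.07175995,  0.00354249,
        0.02610422]), 'effort': array([-8.37365660e-04, -4.12459803e+01, -2.31971365e+01,  7.26557407e-02,
        4.57810645e-02, -1.49734869e-04]), 'ee_pos': array([ 186.06166762, -543.53557611,  213.11558853]), 'ee_rot': array([-1.79899205e+02, -1.20565167e-03,  1.88963042e+01]), 'force': array([ 0.08603542, -0.24518881, -0.66004785]), 'torque': array([-0.06047092, -0.00119669, -0.02746171]), 'gripper_width': 91.0452437302298}
scene 466.3330203600136 [ 0.74985424  2.79424043 -0.77836699] [ 480.26246154 -172.10801806 1686.74876764] [0.05311692 0.         0.         0.         0.        ]
top 393.70305965834063 [ 2.17916365 -2.17964089  0.0932882 ] [ -25.27616834  576.62331212 1430.91535468] [-0.12825843  0.          0.          0.          0.        ]
```

View pics/scene0.png

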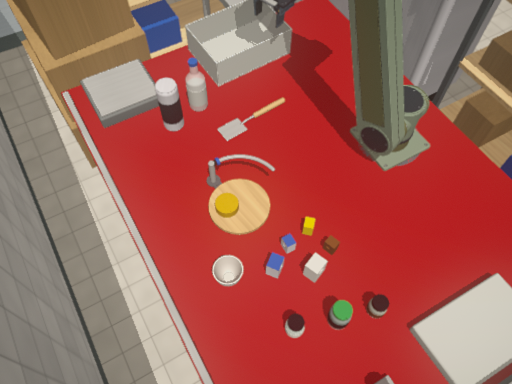

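View pics/top0.png

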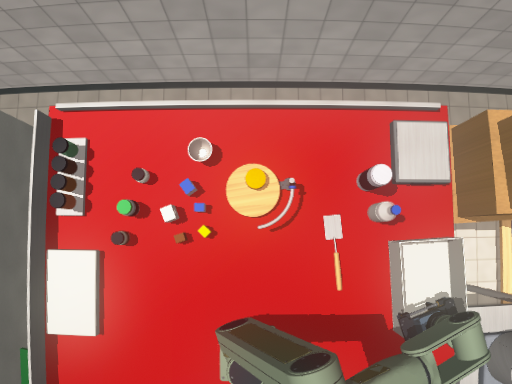

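Two blue-topped blocks: scene (288,243) / top (200,208), and scene (275,265) / top (187,187). The first looks smaller, so it fits the description. The others are yellow, brown and white. Next I confirm with an enlarged crop and measurements.

```bash
python3 - <<'E'
from h import *
s=load('scene0');t=load('top0')
a=cv2.resize(s['color'][220:300,240:340],None,fx=4,fy=4,interpolation=cv2.INTER_CUBIC)
b=cv2.resize(t['color'][160:240,160:300],None,fx=4,fy=4,interpolation=cv2.INTER_CUBIC)
im=np.zeros((640,560,3),np.uint8); im[:320,:400]=a; im[320:,:560]=b
cv2.imwrite('pics/crop0.png',im[:,:,::-1])
for f,n in((s,'s'),(t,'t')):
    W=cloud(f);h=cv2.cvtColor(f['color'],cv2.COLOR_RGB2HSV)
    m=((h[...,0]>100)&(h[...,0]<130)&(h[...,1]>120)&(W[...,0]>200)).astype(np.uint8)
    k,l,st,c=cv2.connectedComponentsWithStats(m)
    for i in range(1,k):
        if st[i,4]>8:
            P=W[l==i]; print(n,c[i].round(1),st[i,4],np.nanmean(P,0).round(1),np.nanmedian(P[:,2]).round(1), cv2.minAreaRect(P[~np.isnan(P[:,0])][:,:2].astype(np.float32)))
# frame geometry: board
W=cloud(t); h=cv2.cvtColor(t['color'],cv2.COLOR_RGB2HSV)
for uv in [(253,190),(240,180),(260,228),(275,223),(291,200),(292,187),(291,181)]:
    print(uv,W[uv[1],uv[0]].round(1), onplane(t,[uv],100).round(1))
E
```

```text
s [158.4  24.8] 1503 [  310.4 -1501.5  -458.4] -430.0 ((309.887939453125, -1541.727783203125), (209.3332977294922, 211.6519775390625), 89.28380584716797)
s [192.3  61.8] 49 [ 520.8 -479.7  218.6] 219.3 ((519.685791015625, -482.3343200683594), (27.06084442138672, 26.28402328491211), 84.60790252685547)
s [217.4 160.6] 14 [ 606.2 -152.5  108.7] 109.1 ((606.5739135742188, -152.7159881591797), (19.10671043395996, 6.647478103637695), 89.57955169677734)
s [288.5 239.8] 83 [539.1 177.   50.2] 50.2 ((538.7302856445312, 176.61192321777344), (33.45515441894531, 26.12395477294922), 85.9364013671875)
s [274.9 261. ] 164 [614.5 219.9  65.3] 65.2 ((614.59765625, 219.75482177734375), (42.668212890625, 36.22718811035156), 37.00250244140625)
t [186.6 185.8] 122 [615.1 217.9  65.7] 65.6 ((614.8827514648438, 217.67967224121094), (45.2412109375, 36.11106872558594), 36.3917350769043)
t [292.  186.5] 10 [ 607.3 -157.7  112.3] 112.9 ((607.3098754882812, -157.9964599609375), (13.87657642364502, 4.323121070861816), 88.54849243164062)
t [198.8 206.8] 64 [540.1 174.9  50.3] 51.1 ((541.0934448242188, 174.6632843017578), (30.525983810424805, 26.144163131713867), 89.42007446289062)
t [395.7 209.4] 61 [ 521.  -485.3  219.9] 219.6 ((520.7320556640625, -486.0711669921875), (29.10448455810547, 23.00900650024414), 89.37003326416016)
(253, 190) [604.  -21.7  25.2] [[596.3 -21.8 100. ]]
(240, 180) [640.6  26.3  30.3] [[631.6  23.9 100. ]]
(260, 228) [463.2 -46.1 103.5] [[463.2 -46.2 100. ]]
(275, 223) [ 482.4 -103.7    5.4] [[480.6 -98.5 100. ]]
(291, 200) [ 560.8 -154.7  102.7] [[ 561. -155.  100.]]
(292, 187) [ 605.2 -157.4  115.5] [[ 606.9 -158.9  100. ]]
(291, 181) [ 626.6 -154.4  112. ] [[ 628.1 -155.6  100. ]]
```

View pics/crop0.png

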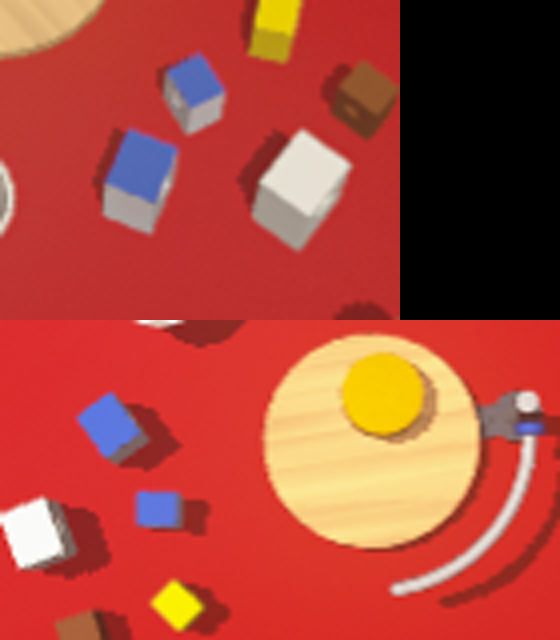

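The small one at world (540,176) is 50 mm high, and the other is 65 mm high, so the small one is the block. Next I check the wrist camera geometry and build a helper that works out the moves.

```bash
cat >> h.py <<'E'
def rel(target_pos,yaw,cur=None,rp=(180,0)):
    """shift & rotvec in tool axes from nominal current pose to world target"""
    T=pose(state()) if cur is None else cur
    R1=R.from_euler('xyz',[rp[0],rp[1],yaw],degrees=True).as_matrix()
    d=T[:3,:3].T@(np.array(target_pos)-T[:3,3]); w=R.from_matrix(T[:3,:3].T@R1).as_rotvec()
    return d.round(1),w.round(4)
E
python3 - <<'E'
from h import *
f=save('wrist','w0'); print(np.array(f['tool_from_camera']).round(3),f['fx'],f['dist_coeffs'])
s=state();print(s['ee_pos'],s['ee_rot'])
print(rel([440,-80,330],20)); 
E
```

```text
[[-0.00000e+00 -9.70000e-01 -2.42000e-01  6.91740e+01]
 [ 1.00000e+00 -0.00000e+00  1.00000e-03  8.50000e-01]
 [-1.00000e-03 -2.42000e-01  9.70000e-01 -1.70427e+02]
 [ 0.00000e+00  0.00000e+00  0.00000e+00  1.00000e+00]] 270.5269008585505 [-0.02758617  0.          0.          0.          0.        ]
[ 186.11077748 -543.66834744  213.33818256] [-1.79925807e+02 -8.21138208e-04  1.88987359e+01]
(array([ 390.4, -356.6, -116.2]), array([-0.0013, -0.    , -0.0192]))
```

View pics/w0.png

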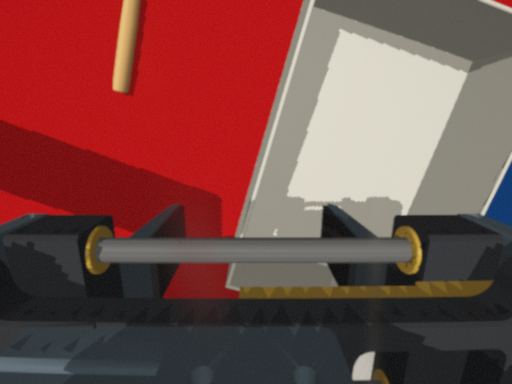

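```bash
python3 - <<'E'
from h import *
print(rel([430,-100,300],0),rel([430,-100,215],0)); 
E
```

```text
(array([ 374.4, -340.9,  -86.2]), array([-1.300e-03,  2.000e-04,  3.298e-01])) (array([ 374.4, -340.8,   -1.2]), array([-1.300e-03,  2.000e-04,  3.298e-01]))
```

Call:
{"method": "servo_tool", "body": {
  "plan": [
    [[0,0,-45,0,0,0,1],[15,-13,-85,0,0,0,1],[50,-45,-86,0,0,0.05,1],[85,-77,-86,0,0,0.1,1],[120,-109,-86,0,0,0.15,1],[155,-141,-86,0,0,0.2,1],[190,-173,-86,0,0,0.25,1],[225,-205,-86,0,0,0.3,1],[260,-237,-86,0,0,0.33,1],[295,-269,-86,0,0,0.33,1],[330,-301,-75,0,0,0.33,1],[360,-328,-50,0,0,0.33,1],[374,-341,-20,0,0,0.33,1],[374,-341,-1,0,0,0.33,1],[374,-341,-1,0,0,0.33,1],[374,-341,-1,0,0,0.33,1],[374,-341,-1,0,0,0.33,1]]
  ]
}}

```text
time_s: 1.85
ee_pos: [430.3, -100.9, 216.2]
ee_rot: [180.0, -0.1, -0.1]
force: [0.7, -0.1, 0.5]
gripper_width: 91.4
```

```bash
python3 - <<'E'
from h import *
f=save('wrist','w1'); print({k:f['state'][k] for k in('time_s','ee_pos','ee_rot','force')})
E
```

```text
{'time_s': 1.85, 'ee_pos': array([ 430.32517241, -100.89631421,  216.21791894]), 'ee_rot': array([ 1.79958196e+02, -1.41228878e-01, -6.18697520e-02]), 'force': array([ 0.67842113, -0.08316518,  0.52107105])}
```

View pics/w1.png

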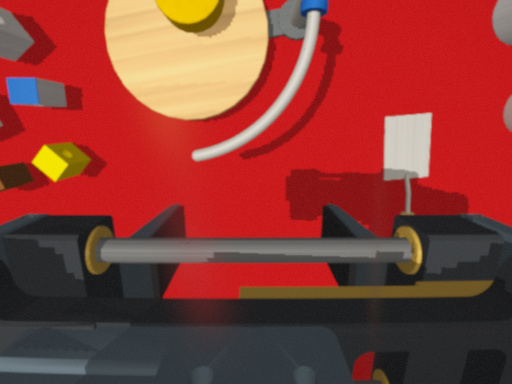

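The rod runs from its tip at pixel (195,156) to the blue collar at (315,5). The small blue block is at (35,90). Now I fit the rod arc.

```bash
cat > fit.py <<'E'
from h import *
from scipy.optimize import least_squares
def fit(tag,box,zr=(90,112),show=True):
    f=load(tag);W=cloud(f);h=cv2.cvtColor(f['color'],cv2.COLOR_RGB2HSV)
    m=(W[...,2]>zr[0])&(W[...,2]<zr[1])&(h[...,1]<90)&(h[...,2]>110)
    b=np.zeros_like(m);b[box[1]:box[3],box[0]:box[2]]=1;m&=b
    k,l,st,c=cv2.connectedComponentsWithStats(m.astype(np.uint8)); i=1+np.argmax(st[1:,4]); m=l==i
    v,u=np.nonzero(m); P=onplane(f,np.c_[u,v],100)[:,:2]
    print('n',len(P), 'meanz top',np.nanpercentile(W[m][:,2],[5,50,95]).round(1))
    # thick-arc area fit: radial distance mean -> 140
    def res(c):
        r=np.hypot(*(P-c).T); return r-140
    s=least_squares(res,[604,-22]); c=s.x; r=np.hypot(*(P-c).T)
    s3=least_squares(lambda q:np.hypot(*(P-q[:2]).T)-q[2],[*c,140])
    a=np.unwrap(np.arctan2(*(P-c).T[::-1])); 
    d=P-c; ang=np.arctan2(d[:,1],d[:,0])%(2*np.pi)
    print('centre R140',c.round(2),'width',np.percentile(r,[1,99]).round(1),'std',r.std().round(2),'free',s3.x.round(2))
    a0=ang.min(); print('ang start',np.degrees(a0).round(2),'end',np.degrees(ang.max()).round(2))
    nose=c+140*np.array([np.cos(a0),np.sin(a0)])
    at=a0+6/140; tip=c+140*np.array([np.cos(at),np.sin(at)])
    print('tip',tip.round(1),'heading',np.degrees(at+np.pi/2).round(2))
    return f,m,c,at
if __name__=='__main__':
    f,m,c,at=fit('w1',(170,0,340,175))
    x=f['color'].copy()
    for t in np.linspace(0,1.38,60):
        for r in(134,140,146):
            q=proj(f,[[*(c+r*np.array([np.cos(at+t),np.sin(at+t)])),100]])[0]; cv2.circle(x,tuple(int(z) for z in (q*1).round()),0,(0,255,0) if r==140 else (0,0,255),-1)
    cv2.imwrite('pics/fit1.png',cv2.resize(x[0:190,0:350],None,fx=2.2,fy=2.2,interpolation=cv2.INTER_NEAREST)[:,:,::-1])
    W=cloud(f);h=cv2.cvtColor(f['color'],cv2.COLOR_RGB2HSV)
    mm=((h[...,0]>100)&(h[...,0]<130)&(h[...,1]>120)&(W[...,2]>20)).astype(np.uint8)
    k,l,st,cc=cv2.connectedComponentsWithStats(mm)
    for i in range(1,k):
        if st[i,4]>20:
            P=W[l==i];P=P[~np.isnan(P[:,0])]; v,u=np.nonzero(l==i); Q=onplane(f,np.c_[u,v],50)[:,:2].astype(np.float32)
            print(cc[i].round(1),st[i,4],P.mean(0).round(1),cv2.minAreaRect(P[:,:2].astype(np.float32)),cv2.minAreaRect(Q))
    # board
    mb=(W[...,2]>18)&(W[...,2]<30)&(h[...,0]<25)&(h[...,0]>8); mb[:, :100]=0;mb[130:]=0
    v,u=np.nonzero(mb);P=onplane(f,np.c_[u,v],26)[:,:2]
    hull=cv2.convexHull(P.astype(np.float32))[:,0]; hull=hull[hull[:,0]<610]
    s=least_squares(lambda q:np.hypot(*(hull-q).T)-100,[604,-22]);print('board',s.x.round(1),np.abs(s.fun).max().round(1))
E
python3 fit.py
```

```text
n 2357 meanz top [101.8 104.8 106.4]
centre R140 [606.7  -19.25] width [134.2 145.6] std 3.36 free [607.43 -18.39 141.05]
ang start 187.66 end 269.71
tip [468.9 -43.9] heading 280.12
[313.2   5.9] 318 [ 606.2 -157.1  108.3] ((612.03857421875, -158.35215759277344), (22.958797454833984, 18.708709716796875), 89.4736099243164) ((626.5487060546875, -168.82061767578125), (16.108074188232422, 29.0506591796875), 0.44732245802879333)
[22.9 90.8] 701 [541.3 174.2  50.2] ((541.4717407226562, 174.3415069580078), (37.01866912841797, 28.690338134765625), 89.3656005859375) ((541.529541015625, 174.90184020996094), (36.01444625854492, 28.559293746948242), 89.04985046386719)
board [596.8 -59.8] 263.6
```

View pics/fit1.png

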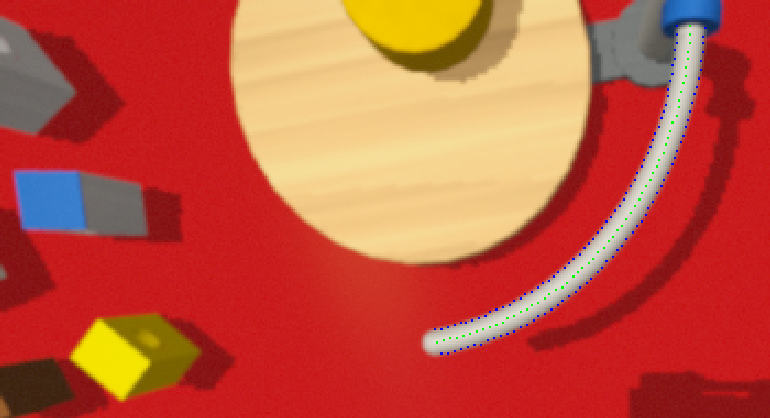

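The fit is clean: tip (469,-44), heading 280.1°, bend centre (607,-19). The block is at (541.5,174.6) with its 36 mm width along world y, so its bore lies along world x. I go above the block and narrow the jaws.

Call:
{"method": "servo_tool", "body": {
  "plan": [
    [[18,-46,0,0,0,0,0.65],[36,-92,0,0,0,0,0.65],[54,-138,0,0,0,0,0.65],[72,-184,0,0,0,0,0.65],[90,-230,0,0,0,0,0.65],[111,-275,0,0,0,0,0.65],[111,-275,50,0,0,0,0.65],[111,-275,90,0,0,0,0.65],[111,-275,120,0,0,0,0.65],[111,-275,120,0,0,0,0.65],[111,-275,120,0,0,0,0.65],[111,-275,120,0,0,0,0.65]]
  ]
}}

```text
time_s: 3.1
ee_pos: [542.7, 174.9, 97.5]
ee_rot: [-179.9, -0.3, -0.0]
force: [0.2, 0.2, 0.2]
gripper_width: 59.2
```

```bash
python3 - <<'E'
from h import *
f=save('wrist','w2'); print({k:f['state'][k].round(2) for k in('ee_pos','ee_rot','force','qpos')},rel([541.5,174.6,12],0))
E
```

```text
{'ee_pos': array([542.66, 174.91,  97.52]), 'ee_rot': array([-1.7992e+02, -2.8000e-01, -5.0000e-02]), 'force': array([0.22, 0.21, 0.18]), 'qpos': array([ 16.71,  23.3 , 100.11,  -0.  ,  56.3 , 106.76])} (array([-1.4,  0.4, 85.5]), array([-0.0014, -0.0048, -0.0008]))
```

View pics/w2.png

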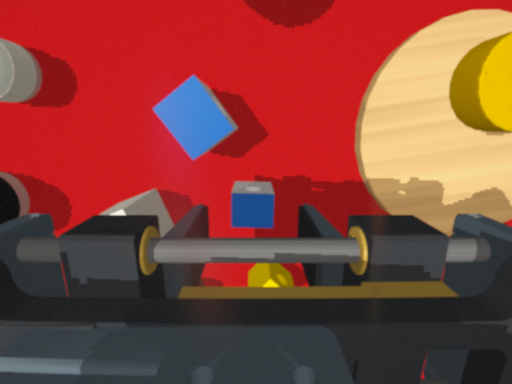

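The block at pixel (252,203) sits between the fingers. Its bore shows on the +x face at (252,187), so I descend and pinch.

Call:
{"method": "servo_tool", "body": {
  "plan": [
    [[-1,0,30,0,0,0,0.65],[-1,0,60,0,-0.004,0,0.65],[-1,0,78,0,-0.004,0,0.65],[-1,0,85,0,-0.004,0,0.65],[-1,0,85,0,-0.004,0,0.65],[-1,0,85,0,-0.004,0,0.65],[-1,0,85,0,-0.004,0,0.3],[-1,0,85,0,-0.004,0,0.3],[-1,0,85,0,-0.004,0,0.3],[-1,0,85,0,-0.004,0,0.3],[-1,0,85,0,-0.004,0,0.3],[-1,0,85,0,-0.004,0,0.3]]
  ],
  "squeeze": 15
}}

```text
time_s: 4.35
ee_pos: [540.0, 174.8, 10.5]
ee_rot: [-180.0, 0.2, -0.0]
force: [-1.1, -0.2, 4.9]
gripper_width: 36.0
```

```bash
python3 - <<'E'
from h import *
s=state(); print({k:np.round(s[k],2) for k in('time_s','ee_pos','ee_rot','force','torque','qpos','gripper_width')})
E
```

```text
{'time_s': np.float64(4.35), 'ee_pos': array([540.  , 174.84,  10.49]), 'ee_rot': array([-1.7999e+02,  1.8000e-01, -1.0000e-02]), 'force': array([-1.09, -0.23,  4.87]), 'torque': array([0.04, 0.19, 0.03]), 'qpos': array([1.6740e+01, 2.9240e+01, 1.0533e+02, 9.0000e-02, 4.5610e+01,
       1.0669e+02]), 'gripper_width': np.float64(35.99)}
```

```bash
python3 - <<'E'
from h import *
print(rel([461.9,-4.5,150],100.1))
E
```

```text
(array([ -78.5,  179.3, -139.3]), array([-0.003 ,  0.0021, -1.7473]))
```

Call:
{"method": "servo_tool", "body": {
  "plan": [
    [[0,0,-25,0,0,0,0.3],[0,0,-60,0,0,0,0.3],[0,0,-100,0,0,0,0.3],[-6,14,-139,0,0,-0.14,0.3],[-12,28,-139,0,0,-0.28,0.3],[-18,42,-139,0,0,-0.42,0.3],[-24,56,-139,0,0,-0.56,0.3],[-30,70,-139,0,0,-0.7,0.3],[-36,84,-139,0,0,-0.84,0.3],[-43,98,-139,0,0,-0.98,0.3],[-49,112,-139,0,0,-1.12,0.3],[-55,126,-139,0,0,-1.26,0.3],[-61,140,-139,0,0,-1.4,0.3],[-68,154,-139,0,0,-1.54,0.3],[-74,168,-139,0,0,-1.66,0.3],[-78,179,-139,0,0,-1.747,0.3],[-78,179,-139,0,0,-1.747,0.3],[-78,179,-139,0,0,-1.747,0.3],[-78,179,-139,0,0,-1.747,0.3]]
  ]
}}

```text
time_s: 6.25
ee_pos: [462.4, -3.8, 149.0]
ee_rot: [-179.8, -0.1, 100.0]
force: [-0.4, -0.5, -2.5]
gripper_width: 36.0
```

```bash
python3 - <<'E'
from h import *
f=save('wrist','w3'); s=f['state'];print({k:np.round(s[k],2) for k in('time_s','ee_pos','ee_rot','force','torque','qpos','gripper_width')})
save('scene','s3')
print(rel([461.9,-4.5,78.5],100.1))
E
```

```text
{'time_s': np.float64(6.25), 'ee_pos': array([462.35,  -3.84, 149.05]), 'ee_rot': array([-1.7977e+02, -5.0000e-02,  1.0003e+02]), 'force': array([-0.37, -0.47, -2.5 ]), 'torque': array([ 0.  , -0.09, -0.  ]), 'qpos': array([ -1.9 ,  11.55, 109.29,   0.  ,  59.4 , -11.94]), 'gripper_width': np.float64(36.04)}
(array([-0.7, -0.3, 70.6]), array([-0.004 , -0.0008, -0.0003]))
```

View pics/w3.png

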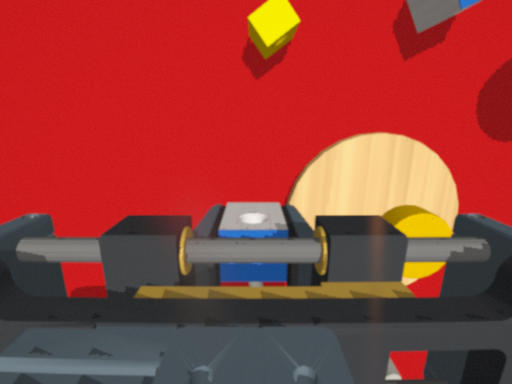

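View pics/s3.png

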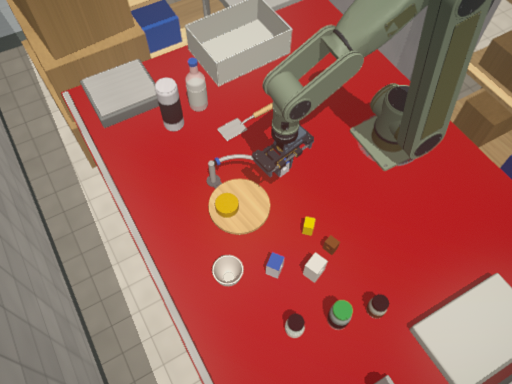

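The block is held square with its bore at pixel (253,218), and the rod tip shows beyond it at (255,283), close to the same column. I lower to rod height, still short of the nose.

Call:
{"method": "servo_tool", "body": {
  "plan": [
    [[0,0,25,0,0,0,0.3],[0,0,50,-0.004,0,0,0.3],[-0.5,-0.3,66,-0.004,0,0,0.3],[-0.5,-0.3,70.5,-0.004,0,0,0.3],[-0.5,-0.3,70.5,-0.004,0,0,0.3],[-0.5,-0.3,70.5,-0.004,0,0,0.3],[-0.5,-0.3,70.5,-0.004,0,0,0.3]]
  ]
}}

```text
time_s: 7.05
ee_pos: [462.6, -4.8, 79.7]
ee_rot: [179.9, -0.0, 100.1]
force: [-0.0, 0.1, -1.8]
gripper_width: 36.1
```

```bash
python3 - <<'E'
from h import *
s=state();print({k:np.round(s[k],2) for k in('time_s','ee_pos','ee_rot','force','torque','gripper_width')})
f=save('wrist','w4');t=save('top','t4');
a=cv2.resize(f['color'][190:310,190:320],None,fx=3,fy=3);b=cv2.resize(t['color'][170:260,220:310],None,fx=4,fy=4)
im=np.zeros((360,760,3),np.uint8);im[:360,:390]=a;im[:360,400:]=b;cv2.imwrite('pics/c4.png',im[:,:,::-1])
print(rel([461.9,-4.5,78.5],100.1), f['cx'])
E
```

```text
{'time_s': np.float64(7.05), 'ee_pos': array([462.62,  -4.78,  79.7 ]), 'ee_rot': array([ 1.7987e+02, -1.0000e-02,  1.0009e+02]), 'force': array([-0.04,  0.1 , -1.75]), 'torque': array([-0.02, -0.1 ,  0.03]), 'gripper_width': np.float64(36.13)}
(array([ 0.4, -0.4,  1. ]), array([ 0.0018, -0.0002, -0.0002])) 252.95679253373842
```

View pics/c4.png

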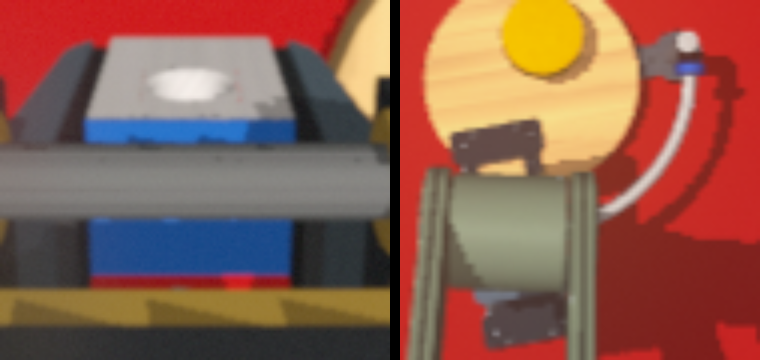

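The bore is centred on the tool, at column ≈253 against cx 253. I approach the nose with the small corrections.

Call:
{"method": "servo_tool", "body": {
  "plan": [
    [[-4,-0.4,1,0,0,0,0.3],[-8,-0.4,1,0,0,0,0.3],[-12,-0.4,1,0,0,0,0.3],[-16,-0.4,1,0,0,0,0.3],[-16,-0.4,1,0,0,0,0.3],[-16,-0.4,1,0,0,0,0.3]]
  ]
}}

```text
time_s: 7.75
ee_pos: [464.1, -20.8, 77.7]
ee_rot: [-180.0, -0.0, 100.1]
force: [-0.4, -0.3, -2.3]
gripper_width: 36.3
```

Call:
{"method": "servo_tool", "body": {
  "plan": [
    [[-1,0,0,0,0,0,0.3],[-2,0,0,0,0,0,0.3],[-3,0,0,0,0,0,0.3],[-4,0,0,0,0,0,0.3]]
  ]
}}

```text
time_s: 8.15
ee_pos: [464.8, -24.6, 77.7]
ee_rot: [180.0, -0.0, 100.1]
force: [-0.9, -1.0, -1.2]
gripper_width: 35.8
```

Call:
{"method": "servo_tool", "body": {
  "plan": [
    [[-1,0,0,0,0,0,0.3],[-2,0,0,0,0,0,0.3],[-3,0,0,0,0,0,0.3]]
  ]
}}

```text
time_s: 8.45
ee_pos: [465.4, -27.7, 77.7]
ee_rot: [180.0, -0.0, 100.1]
force: [0.4, -0.1, -2.4]
gripper_width: 36.1
```

Call:
{"method": "servo_tool", "body": {
  "plan": [
    [[-1,0.4,-0.5,0,0,0,0.3],[-2,0.4,-0.5,0,0,0,0.3],[-3,0.4,-0.5,0,0,0,0.3]]
  ]
}}

```text
time_s: 8.75
ee_pos: [466.3, -30.5, 78.3]
ee_rot: [180.0, -0.0, 100.1]
force: [0.9, 0.3, -2.1]
gripper_width: 35.6
```

Call:
{"method": "servo_tool", "body": {
  "plan": [
    [[-1,0,0,0,0,0,0.3],[-2,0,0,0,0,0,0.3],[-3,0,0,0,0,0,0.3]]
  ]
}}

```text
time_s: 9.05
ee_pos: [466.8, -33.5, 78.2]
ee_rot: [180.0, -0.0, 100.1]
force: [-0.8, 0.7, -1.5]
gripper_width: 35.8
```

Call:
{"method": "servo_tool", "body": {
  "plan": [
    [[-1,0,0,0,0,0,0.3],[-2,0,0,0,0,0,0.3],[-3,0,0,0,0,0,0.3]]
  ]
}}

```text
time_s: 9.35
ee_pos: [467.3, -36.4, 78.2]
ee_rot: [180.0, -0.0, 100.1]
force: [0.1, 0.3, -1.3]
gripper_width: 36.0
```

It is threaded without any contact force: the front face is about 12 mm past the nose. Next I compute the slide path in steps along the arc.

```bash
cat > arc.py <<'E'
from h import *
import sys
c=np.array([606.7,-19.25])+np.array([float(x) for x in (sys.argv[2:4] or [0,0])]); at=np.radians(190.12)
OFF=1.5; H=float(sys.argv[4]) if len(sys.argv)>4 else 78.5; RR=139.6
def tgt(th):
    a=at+th; yaw=100.12+np.degrees(th); tx=-np.array([-np.sin(a),np.cos(a)])
    return np.array([*(c+RR*np.array([np.cos(a),np.sin(a)])-OFF*tx),H]),yaw
s=state();T=pose(s)
a=np.arctan2(s['ee_pos'][1]-c[1],s['ee_pos'][0]-c[0])%(2*np.pi); r=np.hypot(*(np.array(s['ee_pos'][:2])-c))
th=a-at-OFF/140
print('t',s['time_s'],'arc',round(th*140,1),'r',round(r,2),'z',s['ee_pos'][2].round(2),'yaw err',round(((s['ee_rot'][2]-100.12-np.degrees(th)+180)%360)-180,2),'F',np.round(s['force'],1),'Tq',np.round(s['torque'],2))
for d in [float(x) for x in sys.argv[1].split(',')]:
    p,y=tgt(th+d/140); print(d,*rel(p,y,T))
E
python3 arc.py 3,6,9,12,15,18,21,24
```

```text
t 9.35 arc -9.1 r 140.44 z 78.21 yaw err 3.67 F [ 0.1  0.3 -1.3] Tq [ 0.07 -0.1  -0.06]
3.0 [-3.   0.7 -0.3] [-0.     -0.0006  0.0426]
6.0 [-6.   0.6 -0.3] [ 0.     -0.0006  0.0212]
9.0 [-9.   0.6 -0.3] [ 0.     -0.0006 -0.0003]
12.0 [-12.    0.7  -0.3] [ 0.     -0.0006 -0.0217]
15.0 [-15.    0.8  -0.3] [ 0.     -0.0006 -0.0431]
18.0 [-18.    1.   -0.3] [ 0.     -0.0006 -0.0646]
21.0 [-21.    1.3  -0.3] [ 0.     -0.0006 -0.086 ]
24.0 [-23.9   1.6  -0.3] [ 0.     -0.0006 -0.1074]
```

Call:
{"method": "servo_tool", "body": {
  "plan": [
    [[-3,0.4,-0.2,0,0,0,0.3],[-6,0.5,-0.2,0,0,0,0.3],[-9,0.6,-0.2,0,0,0,0.3],[-12,0.7,-0.3,0,0,-0.02,0.3]]
  ]
}}

```text
time_s: 9.75
ee_pos: [469.8, -48.3, 78.4]
ee_rot: [-180.0, -0.0, 101.3]
force: [-1.0, 0.3, -1.6]
gripper_width: 35.9
```

```bash
python3 arc.py 3,6,9,12,15,18
```

```text
t 9.75 arc 3.0 r 139.92 z 78.4 yaw err -0.07 F [-1.   0.3 -1.6] Tq [ 0.04  0.05 -0.05]
3.0 [-3.   0.4 -0.1] [-0.0006 -0.0009 -0.0227]
6.0 [-6.   0.5 -0.1] [-0.0006 -0.0009 -0.0442]
9.0 [-9.   0.7 -0.1] [-0.0006 -0.0009 -0.0656]
12.0 [-11.9   1.   -0.1] [-0.0006 -0.0009 -0.087 ]
15.0 [-14.9   1.3  -0.1] [-0.0006 -0.0009 -0.1084]
18.0 [-17.9   1.7  -0.1] [-0.0006 -0.0009 -0.1299]
```

Call:
{"method": "servo_tool", "body": {
  "plan": [
    [[-3,0.3,-0.1,0,0,-0.023,0.3],[-6,0.5,-0.1,0,0,-0.044,0.3],[-9,0.7,-0.1,0,0,-0.066,0.3],[-12,1.0,-0.1,0,0,-0.087,0.3],[-15,1.3,-0.1,0,0,-0.108,0.3],[-18,1.7,-0.1,0,0,-0.13,0.3]]
  ]
}}

```text
time_s: 10.35
ee_pos: [474.9, -65.6, 78.5]
ee_rot: [-180.0, -0.1, 108.8]
force: [-3.3, 0.5, -2.0]
gripper_width: 36.4
```

```bash
python3 arc.py 3,6,9,12,15,18
```

```text
t 10.35 arc 21.1 r 139.7 z 78.47 yaw err 0.03 F [-3.3  0.5 -2. ] Tq [0.   0.41 0.02]
3.0 [-3.   0.2 -0. ] [-0.0007 -0.001  -0.021 ]
6.0 [-6.   0.3 -0. ] [-0.0007 -0.001  -0.0424]
9.0 [-9.   0.5 -0. ] [-0.0007 -0.001  -0.0638]
12.0 [-11.9   0.7  -0. ] [-0.0007 -0.001  -0.0852]
15.0 [-14.9   1.   -0. ] [-0.0007 -0.001  -0.1067]
18.0 [-17.9   1.4  -0. ] [-0.0007 -0.001  -0.1281]
```

A slight −x force of about 3 N shows the rod sits a little farther out. I shift outward about 0.8 mm and continue.

```bash
python3 arc.py 0,4,8,12,16 -0.8 0
```

```text
t 10.35 arc 21.4 r 138.95 z 78.47 yaw err -0.08 F [-3.3  0.5 -2. ] Tq [0.   0.41 0.02]
0.0 [-0.  -0.7 -0. ] [-0.0007 -0.001  -0.0014]
4.0 [-4.  -0.6 -0. ] [-0.0007 -0.001  -0.03  ]
8.0 [-8.  -0.3 -0. ] [-0.0007 -0.001  -0.0586]
12.0 [-12.  -0.  -0.] [-0.0007 -0.001  -0.0872]
16.0 [-15.9   0.4  -0. ] [-0.0007 -0.001  -0.1157]
```

Call:
{"method": "servo_tool", "body": {
  "plan": [
    [[0,-0.7,0,0,0,0,0.3],[-4,-0.6,0,0,0,-0.03,0.3],[-8,-0.3,0,0,0,-0.059,0.3],[-12,0,0,0,0,-0.087,0.3]]
  ]
}}

```text
time_s: 10.75
ee_pos: [479.6, -76.9, 78.7]
ee_rot: [179.9, -0.0, 113.7]
force: [-2.2, -0.6, -2.3]
gripper_width: 36.3
```

```bash
python3 arc.py 0,4,8,12,16 -0.8 0
```

```text
t 10.75 arc 33.7 r 138.87 z 78.75 yaw err -0.18 F [-2.2 -0.6 -2.3] Tq [-0.02  0.09  0.05]
0.0 [-0.  -0.7  0.2] [ 0.001  -0.     -0.0032]
4.0 [-4.  -0.6  0.2] [ 0.001  -0.     -0.0318]
8.0 [-8.  -0.4  0.2] [ 0.001   0.     -0.0604]
12.0 [-12.   -0.1   0.2] [ 0.001   0.     -0.0889]
16.0 [-15.9   0.4   0.2] [ 0.001   0.     -0.1175]
```

Call:
{"method": "servo_tool", "body": {
  "plan": [
    [[0,-0.8,0,0,0,0,0.3],[-4,-0.7,0.1,0,0,-0.032,0.3],[-8,-0.5,0.1,0,0,-0.06,0.3],[-12,-0.2,0.1,0,0,-0.089,0.3],[-16,0.3,0.1,0,0,-0.118,0.3]]
  ]
}}

```text
time_s: 11.25
ee_pos: [487.0, -91.4, 78.9]
ee_rot: [179.9, 0.1, 120.5]
force: [-0.7, -0.8, -1.6]
gripper_width: 35.7
```

```bash
python3 arc.py 0,4,8,12,16 -0.8 0
```

```text
t 11.25 arc 50.2 r 139.06 z 78.88 yaw err -0.2 F [-0.7 -0.8 -1.6] Tq [-0.01 -0.1   0.01]
0.0 [-0.  -0.6  0.4] [ 0.0025  0.0012 -0.0035]
4.0 [-4.  -0.4  0.4] [ 0.0025  0.0012 -0.0321]
8.0 [-8.  -0.2  0.4] [ 0.0024  0.0012 -0.0606]
12.0 [-12.    0.1   0.4] [ 0.0024  0.0013 -0.0892]
16.0 [-15.9   0.6   0.4] [ 0.0024  0.0013 -0.1178]
```

Call:
{"method": "servo_tool", "body": {
  "plan": [
    [[-4,-0.4,0.2,0,0,-0.032,0.3],[-8,-0.2,0.3,0.002,0.001,-0.061,0.3],[-12,0.1,0.3,0.002,0.001,-0.089,0.3],[-16,0.5,0.3,0.002,0.001,-0.118,0.3],[-20,1.1,0.3,0.002,0.001,-0.146,0.3]]
  ]
}}

```text
time_s: 11.75
ee_pos: [498.1, -108.1, 78.6]
ee_rot: [180.0, 0.0, 128.8]
force: [0.3, -0.5, -1.4]
gripper_width: 35.7
```

```bash
python3 arc.py 0,4,8,12,16,20 -0.8 0
```

```text
t 11.75 arc 70.3 r 139.72 z 78.58 yaw err -0.08 F [ 0.3 -0.5 -1.4] Tq [ 0.03 -0.12  0.06]
0.0 [-0.   0.1  0.1] [ 0.0003  0.0004 -0.0014]
4.0 [-4.   0.2  0.1] [ 0.0003  0.0004 -0.03  ]
8.0 [-8.   0.4  0.1] [ 0.0003  0.0004 -0.0585]
12.0 [-11.9   0.8   0.1] [ 0.0003  0.0004 -0.0871]
16.0 [-15.9   1.2   0.1] [ 0.0003  0.0004 -0.1157]
20.0 [-19.9   1.8   0.1] [ 0.0003  0.0004 -0.1443]
```

Call:
{"method": "servo_tool", "body": {
  "plan": [
    [[-4,0.1,0.1,0,0,-0.03,0.3],[-8,0.3,0.1,0,0,-0.059,0.3],[-12,0.7,0.1,0,0,-0.087,0.3],[-16,1.1,0.1,0,0,-0.116,0.3],[-20,1.7,0.1,0,0,-0.144,0.3]]
  ]
}}

```text
time_s: 12.25
ee_pos: [512.0, -122.7, 78.4]
ee_rot: [180.0, 0.0, 137.1]
force: [-0.0, 0.3, -2.0]
gripper_width: 35.6
```

```bash
python3 arc.py 0,4,8,12,16,20 -0.8 0
```

```text
t 12.25 arc 90.5 r 139.69 z 78.4 yaw err -0.07 F [-0.   0.3 -2. ] Tq [ 0.05 -0.16  0.05]
0.0 [-0.   0.1 -0.1] [ 0.0002  0.0004 -0.0013]
4.0 [-4.   0.2 -0.1] [ 0.0002  0.0004 -0.0299]
8.0 [-8.   0.4 -0.1] [ 0.0002  0.0004 -0.0584]
12.0 [-11.9   0.7  -0.1] [ 0.0001  0.0004 -0.087 ]
16.0 [-15.9   1.2  -0.1] [ 1.000e-04  4.000e-04 -1.156e-01]
20.0 [-19.9   1.7  -0.1] [ 1.000e-04  4.000e-04 -1.442e-01]
```

No contact force. I continue.

Call:
{"method": "servo_tool", "body": {
  "plan": [
    [[-4,0.1,0,0,0,-0.03,0.3],[-8,0.3,0,0,0,-0.058,0.3],[-12,0.7,0,0,0,-0.087,0.3],[-16,1.1,0,0,0,-0.116,0.3],[-20,1.7,0,0,0,-0.144,0.3]]
  ]
}}

```text
time_s: 12.75
ee_pos: [527.8, -135.1, 78.4]
ee_rot: [180.0, 0.0, 145.3]
force: [0.2, -0.9, -2.9]
gripper_width: 36.0
```

```bash
python3 arc.py 0,4,8,12,16,20 -0.8 0
```

```text
t 12.75 arc 110.6 r 139.68 z 78.37 yaw err -0.07 F [ 0.2 -0.9 -2.9] Tq [ 0.04 -0.18 -0.01]
0.0 [-0.   0.1 -0.1] [ 0.0001  0.0005 -0.0012]
4.0 [-4.   0.2 -0.1] [ 0.0001  0.0005 -0.0298]
8.0 [-8.   0.4 -0.1] [ 0.0001  0.0005 -0.0583]
12.0 [-11.9   0.7  -0.1] [ 0.      0.0005 -0.0869]
16.0 [-15.9   1.2  -0.1] [ 0.      0.0005 -0.1155]
20.0 [-19.9   1.7  -0.1] [ 0.      0.0005 -0.144 ]
```

Call:
{"method": "servo_tool", "body": {
  "plan": [
    [[-4,0.1,0,0,0,-0.03,0.3],[-8,0.3,0,0,0,-0.058,0.3],[-12,0.6,0,0,0,-0.087,0.3],[-16,1.1,0,0,0,-0.116,0.3],[-20,1.6,0,0,0,-0.144,0.3]]
  ]
}}

```text
time_s: 13.25
ee_pos: [545.0, -145.1, 78.3]
ee_rot: [-180.0, -0.0, 153.6]
force: [-0.7, 0.5, -1.5]
gripper_width: 36.1
```

```bash
python3 arc.py 0,4,8,12,16,20 -0.8 0
```

```text
t 13.25 arc 130.6 r 139.8 z 78.28 yaw err 0.04 F [-0.7  0.5 -1.5] Tq [ 0.1  -0.13 -0.01]
0.0 [-0.   0.2 -0.2] [-0.0001 -0.      0.0007]
4.0 [-4.   0.3 -0.2] [-0.0001 -0.     -0.0279]
8.0 [-8.   0.5 -0.2] [-0.0001 -0.     -0.0565]
12.0 [-11.9   0.8  -0.2] [-0.0001 -0.     -0.0851]
16.0 [-15.9   1.3  -0.2] [-1.000e-04 -0.000e+00 -1.136e-01]
20.0 [-19.9   1.8  -0.2] [-1.000e-04 -0.000e+00 -1.422e-01]
```

Call:
{"method": "servo_tool", "body": {
  "plan": [
    [[-4,0.2,-0.1,0,0,-0.028,0.3],[-8,0.4,-0.1,0,0,-0.057,0.3],[-12,0.7,-0.1,0,0,-0.085,0.3],[-16,1.2,-0.1,0,0,-0.114,0.3],[-20,1.7,-0.1,0,0,-0.142,0.3]]
  ]
}}

```text
time_s: 13.75
ee_pos: [562.9, -152.4, 78.0]
ee_rot: [-180.0, -0.1, 161.8]
force: [0.5, -0.5, -2.0]
gripper_width: 35.7
```

```bash
python3 arc.py 0,4,8,12,16,20 -0.8 0
```

```text
t 13.75 arc 150.0 r 139.96 z 78.0 yaw err 0.31 F [ 0.5 -0.5 -2. ] Tq [ 0.01 -0.1  -0.04]
0.0 [-0.   0.4 -0.5] [-0.0004 -0.0022  0.0054]
4.0 [-4.   0.4 -0.5] [-0.0004 -0.0022 -0.0232]
8.0 [-8.   0.6 -0.5] [-0.0003 -0.0022 -0.0518]
12.0 [-12.    0.9  -0.5] [-0.0003 -0.0022 -0.0803]
16.0 [-15.9   1.3  -0.5] [-0.0003 -0.0022 -0.1089]
20.0 [-19.9   1.9  -0.5] [-0.0002 -0.0022 -0.1375]
```

Call:
{"method": "servo_tool", "body": {
  "plan": [
    [[-4,0.3,-0.3,0,0,-0.023,0.3],[-8,0.5,-0.3,0,-0.002,-0.052,0.3],[-12,0.8,-0.3,0,-0.002,-0.08,0.3],[-16,1.2,-0.3,0,-0.002,-0.109,0.3],[-20,1.7,-0.3,0,-0.002,-0.138,0.3]]
  ]
}}

```text
time_s: 14.25
ee_pos: [582.4, -157.1, 78.3]
ee_rot: [-180.0, -0.0, 169.7]
force: [-0.6, 0.1, -2.0]
gripper_width: 35.8
```

```bash
python3 arc.py 0,2,4,6,8,10,12 -0.8 0
```

```text
t 14.25 arc 170.1 r 139.83 z 78.27 yaw err 0.0 F [-0.6  0.1 -2. ] Tq [ 0.06 -0.1   0.02]
0.0 [-0.   0.2 -0.2] [-0.0003 -0.0003  0.0001]
2.0 [-2.   0.3 -0.2] [-0.0003 -0.0003 -0.0142]
4.0 [-4.   0.3 -0.2] [-0.0003 -0.0003 -0.0285]
6.0 [-6.   0.4 -0.2] [-0.0002 -0.0003 -0.0428]
8.0 [-8.   0.5 -0.2] [-0.0002 -0.0003 -0.0571]
10.0 [-10.    0.7  -0.2] [-0.0002 -0.0003 -0.0714]
12.0 [-11.9   0.9  -0.2] [-0.0002 -0.0003 -0.0857]
```

About 8 mm remain to the collar, so I go slowly in short moves.

Call:
{"method": "servo_tool", "body": {
  "plan": [
    [[-1.5,0.2,-0.1,0,0,-0.011,0.3],[-3,0.2,-0.1,0,0,-0.021,0.3],[-4.5,0.3,-0.1,0,0,-0.032,0.3],[-6,0.4,-0.1,0,0,-0.043,0.3]]
  ]
}}

```text
time_s: 14.65
ee_pos: [587.2, -157.7, 78.2]
ee_rot: [-180.0, -0.1, 172.1]
force: [-2.8, -0.4, -1.1]
gripper_width: 36.0
```

```bash
python3 arc.py 0,2,4,6 -0.8 0
```

```text
t 14.65 arc 174.9 r 139.66 z 78.21 yaw err 0.42 F [-2.8 -0.4 -1.1] Tq [0.04 0.28 0.03]
0.0 [-0.   0.1 -0.3] [-0.0004 -0.0024  0.0073]
2.0 [-2.   0.1 -0.3] [-0.0004 -0.0024 -0.0069]
4.0 [-4.   0.1 -0.3] [-0.0003 -0.0024 -0.0212]
6.0 [-6.   0.2 -0.3] [-0.0003 -0.0024 -0.0355]
```

Call:
{"method": "servo_tool", "body": {
  "plan": [
    [[-1,0,0,0,0,-0.007,0.3],[-2,0,0,0,0,-0.014,0.3],[-2,0,0,0,0,-0.014,0.3]]
  ]
}}

```text
time_s: 14.95
ee_pos: [589.1, -157.9, 78.2]
ee_rot: [-180.0, -0.1, 172.9]
force: [-4.1, -0.6, -0.7]
gripper_width: 36.0
```

```bash
python3 arc.py 0,1,2,3 -0.8 0
```

```text
t 14.95 arc 176.8 r 139.69 z 78.2 yaw err 0.4 F [-4.1 -0.6 -0.7] Tq [0.08 0.6  0.03]
0.0 [-0.   0.1 -0.3] [-0.0002 -0.0025  0.0069]
1.0 [-1.   0.1 -0.3] [-0.0002 -0.0025 -0.0002]
2.0 [-2.   0.1 -0.3] [-0.0002 -0.0025 -0.0073]
3.0 [-3.   0.1 -0.3] [-0.0002 -0.0025 -0.0145]
```

The opposing force grows at about 1 N/mm, from 2.8 to 4.1 N, which fits the rubber-backed collar at the expected arc (176.8 mm against 178 nominal). I ease back 1 mm, lower 1.3 mm so the bore rests on the rod, then open partly.

Call:
{"method": "servo_tool", "body": {
  "plan": [
    [[0.5,0,0,0,0,0,0.3],[1,0,0.5,0,0,0,0.3],[1,0,1,0,0,0,0.3],[1,0,1.3,0,0,0,0.3],[1,0,1.3,0,0,0,0.3]]
  ]
}}

```text
time_s: 15.45
ee_pos: [588.9, -157.7, 77.0]
ee_rot: [180.0, -0.0, 172.8]
force: [-4.5, 1.0, -0.9]
gripper_width: 35.8
```

```bash
python3 arc.py 0 -0.8 0; python3 - <<'E'
from h import *
save('scene','s5'); f=save('wrist','w5')
s=load('s5')
a=cv2.resize(s['color'][120:220,180:320],None,fx=4,fy=4,interpolation=cv2.INTER_CUBIC);cv2.imwrite('pics/c5.png',a[:,:,::-1])
E
```

```text
t 15.45 arc 176.6 r 139.46 z 76.98 yaw err 0.46 F [-4.5  1.  -0.9] Tq [0.19 0.62 0.06]
0.0 [-0.  -0.1 -1.5] [ 0.     -0.0007  0.008 ]
```

View pics/c5.png

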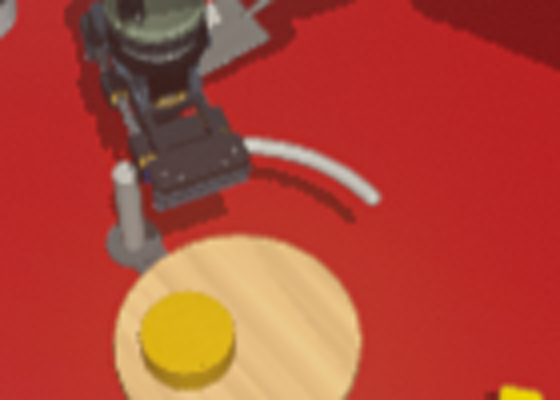

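View pics/w5.png

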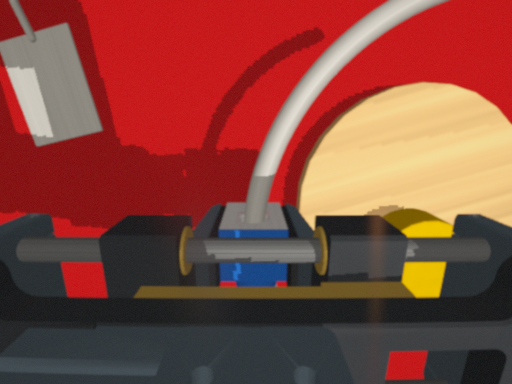

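In the wrist view the rod enters the block's bore at (255,215). The scene view shows the gripper right beside the post. I open the jaws slowly.

Call:
{"method": "servo_tool", "body": {
  "plan": [
    [[0,0,0,0,0,0,0.45],[0,0,0,0,0,0,0.5],[0,0,0,0,0,0,0.55],[0,0,0,0,0,0,0.6],[0,0,0,0,0,0,0.6],[0,0,0,0,0,0,0.6]]
  ]
}}

```text
time_s: 16.15
ee_pos: [589.2, -157.9, 77.1]
ee_rot: [-180.0, 0.0, 172.8]
force: [0.6, -1.1, -0.4]
gripper_width: 54.6
```

```bash
python3 arc.py 0 -0.8 0; python3 - <<'E'
from h import *
f=save('wrist','w6')
cv2.imwrite('pics/c6.png',cv2.resize(f['color'][120:310,150:360],None,fx=3,fy=3)[:,:,::-1])
E
```

```text
t 16.15 arc 176.9 r 139.64 z 77.14 yaw err 0.31 F [ 0.6 -1.1 -0.4] Tq [ 0.08 -0.13  0.01]
0.0 [-0.   0.  -1.4] [-0.0003  0.0002  0.0054]
```

View pics/c6.png

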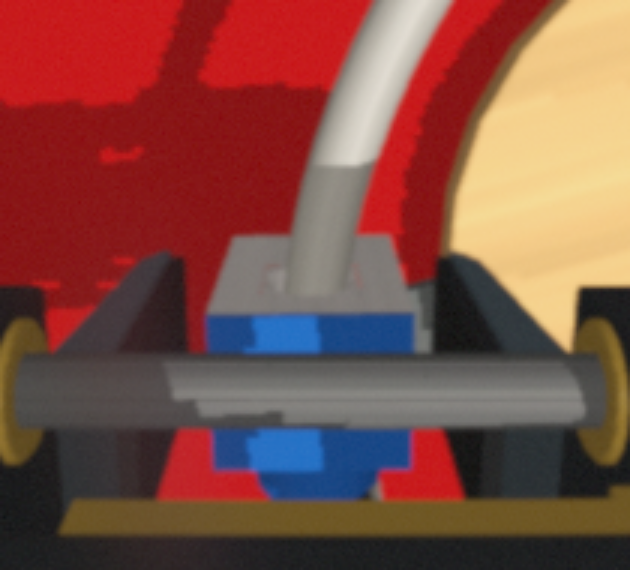

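The jaws are clear on both sides and the block hangs against the blue collar (bottom of the crop). I retreat straight up.

Call:
{"method": "servo_tool", "body": {
  "plan": [
    [[0,0,-5,0,0,0,0.6],[0,0,-15,0,0,0,0.6],[0,0,-30,0,0,0,0.6],[0,0,-50,0,0,0,0.6],[0,0,-80,0,0,0,0.6],[0,0,-120,0,0,0,0.6],[40,0,-150,0,0,0,0.6],[80,0,-150,0,0,0,0.6],[110,0,-150,0,0,0,0.6],[110,0,-150,0,0,0,0.6],[110,0,-150,0,0,0,0.6],[110,0,-150,0,0,0,0.6]]
  ]
}}

```text
time_s: 17.4
ee_pos: [481.1, -144.4, 227.6]
ee_rot: [-180.0, 0.1, 172.9]
force: [-0.1, -0.8, 0.9]
gripper_width: 54.9
```

```bash
python3 - <<'E'
from h import *
print(state()['force'],state()['qvel'].round(2))
t=save('top','t7');s=save('scene','s7')
a=cv2.resize(s['color'][130:230,190:310],None,fx=4,fy=4,interpolation=cv2.INTER_CUBIC)
b=cv2.resize(t['color'][160:240,240:310],None,fx=4,fy=4,interpolation=cv2.INTER_CUBIC)
im=np.zeros((400,780,3),np.uint8);im[:,:480]=a;im[:320,490:770]=b;cv2.imwrite('pics/c7.png',im[:,:,::-1])
for f in(t,s):
    W=cloud(f);h=cv2.cvtColor(f['color'],cv2.COLOR_RGB2HSV)
    m=((h[...,0]>100)&(h[...,0]<130)&(h[...,1]>120)&(abs(W[...,2]-116)<10)&(W[...,0]>540)&(W[...,0]<640))
    P=W[m];print(m.sum(),np.nanmean(P,0).round(1),np.nanmin(P,0).round(1),np.nanmax(P,0).round(1), np.hypot(*(P.mean(0)[:2]-[468.5,-43.9])))
E
```

```text
[-0.07404297 -0.7870971   0.86779665] [ 0.14  0.89 -0.04 -0.03  0.12 -0.02]
75 [ 591.3 -157.4  116.5] [ 573.3 -171.4  106.4] [ 609.4 -142.6  123.1] 167.25888924937092
75 [ 589.1 -156.   115.5] [ 571.9 -173.3  106.8] [ 611.1 -140.5  122.7] 164.59236479739627
```

View pics/c7.png

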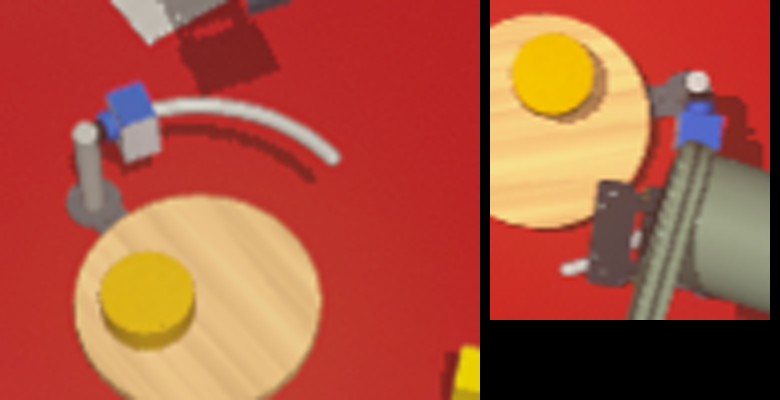

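```bash
python3 - <<'E'
from h import *
for n in('t7','s7'):
    f=load(n);x0,x1,y0,y1=(262,292,180,202) if n[0]=='t' else (210,235,145,172)
    W=cloud(f);P=W.copy();h=cv2.cvtColor(f['color'],cv2.COLOR_RGB2HSV)
    m=((h[...,0]>100)&(h[...,0]<130)&(h[...,1]>120)&(abs(W[...,2]-118.5)<4)&(W[...,0]>540)&(W[...,0]<640))
    P=W[m];q=P.mean(0);print(m.sum(),q.round(1),np.percentile(P,[3,97],axis=0).round(1),cv2.minAreaRect(P[:,:2].astype(np.float32)),np.hypot(*(q[:2]-[468.3,-43.9])).round(1))
s=load('s7');cv2.imwrite('pics/c8.png',cv2.resize(s['color'][145:178,205:240],None,fx=14,fy=14,interpolation=cv2.INTER_CUBIC)[:,:,::-1])
E
```

```text
53 [ 588.9 -157.3  118. ] [[ 575.5 -171.   114.6]
 [ 601.5 -143.   121.8]] ((587.5771484375, -157.14825439453125), (28.608158111572266, 28.007888793945312), 88.58795928955078) 165.6
47 [ 585.8 -154.6  117.6] [[ 572.7 -167.   115. ]
 [ 598.6 -141.8  121.8]] ((586.0767211914062, -155.99139404296875), (31.144983291625977, 26.2039737701416), 82.35482788085938) 161.5
```

View pics/c8.png

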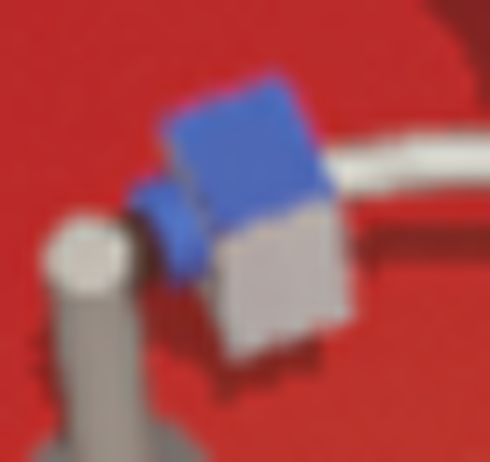

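The collar face touches the block. The two cameras disagree by 4 mm, so I measure the distance relative to the tip as seen in the scene camera itself.

```bash
python3 - <<'E'
from h import *
from scipy.optimize import least_squares
f=load('s7');W=cloud(f);h=cv2.cvtColor(f['color'],cv2.COLOR_RGB2HSV)
m=(W[...,2]>85)&(W[...,2]<114)&(h[...,1]<110)&(h[...,2]>110)
b=np.zeros_like(m);b[148:175,232:280]=1;m&=b
v,u=np.nonzero(m);P=onplane(f,np.c_[u,v],100)[:,:2]
c=least_squares(lambda q:np.hypot(*(P-q).T)-140,[606,-19]).x
d=P-c;a=np.arctan2(d[:,1],d[:,0])%(2*np.pi);a0=a.min()+6/140
tip=c+140*np.array([np.cos(a0),np.sin(a0)]);print(len(P),c,tip)
# block: model-fit top face corners from blue mask via plane z=118-1.75
mm=((h[...,0]>100)&(h[...,0]<130)&(h[...,1]>110)); bb=np.zeros_like(mm);bb[145:165,214:232]=1;mm&=bb
Z=116.2
def model(p):
    x,y=p;th=p_yaw;R2=np.array([[np.cos(th),-np.sin(th)],[np.sin(th),np.cos(th)]])
    q=np.array([[15,18],[-15,18],[-15,-18],[15,-18]])@R2.T+[x,y]; return proj(f,np.c_[q,np.full(4,Z)])
p_yaw=np.radians(173-180)
best=None
g=lambda p:cv2.fillPoly(np.zeros(mm.shape,np.uint8),[np.round(model(p)*16).astype(np.int32)],1,shift=4).astype(bool)
col=np.zeros_like(mm)
for x in np.arange(575,600,0.5):
  for y in np.arange(-168,-146,1.):
    k=g((x,y));s=(k&mm).sum()/ (k|mm).sum()
    if best is None or s>best[0]: best=(s,x,y)
print(best,np.hypot(best[1]-tip[0],best[2]-tip[1]))
E
```

```text
162 [604.43213921 -17.32102643] [466.44749659 -40.99038216]
(np.float64(0.6071428571428571), np.float64(582.5), np.float64(-157.0)) 164.09270239416847
```

Relative to the tip seen by the same camera, the centre is about 164–165 mm away, which agrees with the top view at 165.6. I hand in.

```bash
python3 - <<'E'
from h import *
print(job_done(), state()['time_s'])
E
```

```text
the job is handed in; nothing more can be done
the job is handed in; nothing more can be done
```

The stop block is back on the rod, hanging upright and released against the blue collar. The job is handed in at about 18 s of robot time; it gives no verdict.

- **Finding and picking:** I took the smaller of the two blue-topped blocks, which measured 50 mm high against 65 mm for the other. I located the rod by fitting its arc in a wrist-camera picture, then gripped the block at bore height with 15 N.
- **Sliding:** The block went onto the free end without touching. Partway round, about 3 N of side force showed the rod sat slightly farther out, so I shifted outward about 0.8 mm. The push against the collar built to about 4 N. I then commanded a 1 mm back-off, though the reading stayed at about 4.5 N until the jaws opened, and lowered the block onto the rod. The readings, one at the end of each short move, never passed about 5 N, against the 20 N limit.
- **Last checks:** With the arm lifted clear, the block looked upright and touching the collar. Its centre is about 165 mm from the rod tip by the top camera.
- **Disagreement:** The scene camera first gave 161.5 mm. Measured against the tip as that camera sees it, it gave about 164 to 165 mm, so I put the gap down to calibration. The block-outline fit behind the 164 mm figure was a loose match (0.61 overlap).
- **Not checked:** I did not measure the bystanders' positions again; the moves were planned to stay clear of them.

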